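Turn the cam to its low point and push the test head home

TASK

With your fingertips, turn the eccentric cam by pushing its upright post until the cam's low point faces the slide (its lobe and post point straight away from the slide); only then push the slide forward, fully home, so that its nozzle docks in the port. Push only: do not grip the post or the nozzle, leave the slide back until the cam is low, leave the bottle, jar and plug where they stand, and finish clear of everything with the cam still at its low point.

Things in the scene. Friction and masses are not known exactly. Their poses are not given: they have to be found in the camera images.
- fixture: Aluminium base plate fixed to the bench, 280 x 250 mm, 15 mm thick. Origin on the bench; its +x is the slide's forward direction, +y to the left of that; it spans x -155 to +125, y +-125 mm. Cam on the left front, slide at the rear. Two guide rails along x at y -108 and +113 mm, from x -142 to +18 mm, are 37 mm high from the bench.
- cam_pivot (a point): The cam's vertical pivot (brass bolt), at the height of the cam's top, 38 mm above the bench; fixed at x +55, y +65 mm in the fixture's frame. The bolt head stands 4.5 mm above the cam's top.
- cam_post (a point): The round black post upright on the cam's lobe (its high side): diameter 20 mm, from the cam's top at 38 mm to 78 mm above the bench. This point is on its axis, 60 mm above the bench. It moves on a circle of radius 38 mm about the pivot. Stiff, about 6 N to push along the arc; it stays where it is left.
- cam (a joint): Angle (rad, positive anticlockwise from above) of the steel cam, a disc of radius 34 mm, 21 mm thick, centred 15 mm off the pivot towards the post. 0: lobe and post point to the slide (fixture's -x), the high point. +pi and -pi, the same place: they point straight away from it (+x), the low point faces the slide. Stops at +-3.4; starts from -1.7 to +1.7: the shorter way is the way its sign points.
- slide (a joint): Travel of the follower slide along the fixture's +x, m: 0 fully back, 0.05 fully home on its stop. It is held short by the cam unless the low point faces it (at the high point it jams at 0.021). About 4 N to push, stays where it is left. It starts between 0 and 0.012.
- slide_rear (a point): A point on the slide's flat upright rear face, to be pushed along the fixture's +x; moves with the slide; 37 mm above the bench, at the fixture's y -30 mm. The slide is a steel plate 88 mm long, y -100 to +105 mm, top at 37 mm; on it, flush at the rear, a blue test head 88 mm long, y -100.5 to -15.5 mm, top at 61 mm. Behind it lies the bare base plate, top at 15 mm.
- port (a point): Mouth of the port in the fixed blue port block at the right front of the fixture, at x +42, y -58 mm in its frame, 42 mm above the bench. The block is 45 x 85 mm, its top 65 mm above the bench, its centre 26 mm in front of this point.
- nozzle (a point): Middle of the brass nozzle (diameter 28 mm, 30 mm long, lying along the fixture's x, axis 42 mm above the bench) on the front of the test head; it enters the port when the slide goes home.
- squeeze_bottle: Bystander: white bottle with a yellow cap, diameter 56 mm, 115 mm high, on the bench to the left of the fixture; origin at the centre of its foot.
- jar: Bystander: amber glass jar, diameter 52 mm, 55 mm high, on the bench to the right of the fixture; origin at the centre of its foot.
- plug: Bystander: loose steel and brass blanking plug, diameter 32 mm, 30 mm high, standing on the left rear corner of the base plate; origin at the centre of its foot.

How it is judged:
By the outcome, as a careful person would: the job done as asked, in the order asked, and still so for the second after the job is handed in, with the robot touching nothing.
It also fails if it takes over 61 s, if anything falls off the work surface, if the arm or the gripper's body presses on something with over 40 N, if the wrist force passes 120 N, or if a joint passes its speed limit or range.

ROBOT

A 6-joint arm with a two-finger parallel gripper is mounted at the origin on the work surface. World frame = base frame: x ahead of the robot, y to its left, z up, the work surface at z = 0. Lengths are in m, angles in rad, forces in N, time in s.
With the tool pointing down it reaches from about 0.325 to 1 m from the base axis. Payload 5.1 kg.
Tool frame: the origin (TCP) lies on the front face of the gripper's body, between the roots of the fingers; the fingertips stand 73 mm ahead of it and the grasp point (between the pads) lies 54 mm ahead of it (env.grasp_offset is the distance from the TCP to the grasp point, in m); x points along the fingers, z is the direction in which the jaws open and shut, and the axes are right-handed (so a half turn about x gives the same grasp; the last joint's range is limited). The gripper opens to 85 mm and grips with 20 to 120 N. Pads are 22 mm wide; open, the fingers measure 114 mm over their backs; the gripper's body (76 mm by 85 mm) begins 54 mm behind the grasp point. The pads swing forward as they close: fully open they stand 13 mm farther back than shut.
Start: joints at [-1.43, 0.124, 1.65, -0, 1.367, -0.083], TCP at [0.144, -0.634, 0.304] pointing down, gripper open.
Joint ranges: [-2.61, 2.61], [-1.02, 2.33], [0.03, 2.71], [-1.35, 4.49], [0.32, 2.68], [-2.91, 2.91]. Speed limits (rad/s): [2.57, 2.57, 3.14, 3.14, 3.14, 3.14].

INTERFACE

Orientations are given as a rotation vector (axis times angle).
In Python, from workcell import env gives the robot as it stands. The module is installed in compiled form; this text tells all that it offers.
- The arm moves only by the tool step_arm, never from a script. Its argument "rows" is a list of rows, each an object with "dr": the turn, a rotation vector about the world's x, y, z in rad, a list of three; "linear": the shift along the world's x, y, z in mm, a list of three; "grip": the opening, from -1 (shut) to 1 (fully open), so that 0 is half open. In form: [{"dr": [ax, ay, az], "linear": [x, y, z], "grip": grip}, ...]. A call has 1 to 10 rows; each row is the pose to reach, as a shift and turn from the pose commanded when the call began; what a row does not reach only later rows make up. A row lasts 1/8 s, in which the tool goes at most 62.5 mm and 10.7 degrees, less where a joint would pass 70% of its speed; a pose out of reach is approached as far as the arm can. A call with a gripper value outside its range is refused whole. The fingers move at their own pace and stop on an object; "grip_force" is the grip in N (left out, the last holds). Time passes only in rows, so rows that repeat a pose let the fingers close. It gives the time, the measured TCP pose, the force and the opening at its end, in the units of the state.
- env.observe(): the state, without advancing time (a new reading comes with each control period).
- env.snapshot(name): name is "scene" or "side" or "wrist"; returns a dict with "image" (384x512x3 uint8, red, green, blue), "fov_y" (degrees; the focal length in pixels is half the picture's height over the tangent of half this angle, whatever the lens; pixels are square), "cx", "cy" (the principal point, pixels), "dist" ([k1, k2, p1, p2, k3] as OpenCV has them; the pictures are not rectified), "world_to_cam" (4x4, takes a point from world to camera coordinates); the wrist camera has in their place "T_tool_cam" (4x4, takes a point from camera to tool coordinates, whose origin is the TCP and whose axes are the tool frame's). Camera axes: x right, y up, looking along -z (the intrinsics and any distortion apply to the point x, -y, -z); pixel columns grow to the right and rows downward; lengths in m; the calibration is good to about 2 mm. A picture is of the moment at which its call begins: read the wrist's pose just before it. There is no depth.
- env.job_done(): hands the job in, once; it reports no verdict.
Trained networks look in a picture, given as the dict that the camera call returned (one of the last four; its "shot" number tells which), for a name from the list of things; names that differ only in an ending like _2 or _b are one class to them, and where a whole thing is asked for, a point or a joint stands for the part that bears it (a point fixed in the world has none). Each returns a list of dicts, best first, with "p" (0 to 1); they miss things now and then, are a little off and sometimes report something else, mostly with a low value. They report only what shows in the picture. A call takes as long as a camera call.
- env.silhouettes(picture, label): "pixels" (384x512 bool, what is visible of it) and "bbox" ([left, top, right, bottom] in pixels, round what is visible of it).
- env.pinpoint(picture, label): "location" ([column, row] in pixels: a listed point, or the origin of a listed thing).
The state is a dict: "clock": time; "joints": joint angles; "joint_velocities": joint speeds; "effort": joint torques, N m; "tool_pos": TCP position; "ee_rot": TCP orientation; "ft_force": force on the tool from outside, world axes, zero at the start; "torque": the same for the moment, N m; "grip_width": finger opening in m.
Only numpy, scipy, OpenCV 4.12 (cv2) and the standard library are available. Lean on these libraries where they do the work, as an engineer would, in place of code of your own. Each camera call takes 0.05 s, during which the arm holds its last target. There are 200 camera calls.

## Working session

There is one attempt and no reset: what is moved stays moved. The work goes in short steps, Python scripts to look and compute and a tool call to move; the robot and the scene stay as the last step left them, time stands still between calls to the robot, and variables do not carry over. Pictures are saved under pics/ and viewed, about 8 in all and at most 12, crops included, and the job is handed in when it is done.

Besides the shell and the picture viewer there is one more tool, called as name(argument=value, ...), one argument or row to a line, values as JSON. step_arm: Moves the arm, as the interface text tells. Its arguments: {"type":"object","properties":{"rows":{"type":"array"},"grip_force":{"type":"number"}},"required":["rows"]}

```bash
mkdir -p pics
cat > h.py <<'E'
import numpy as np, cv2
from workcell import env
def cam(p):
    f=192/np.tan(np.radians(p["fov_y"])/2)
    K=np.array([[f,0,p["cx"]],[0,f,p["cy"]],[0,0,1.]])
    return K,np.array(p["dist"],float)
D=np.diag([1,-1,-1.])
def proj(p,P):
    K,d=cam(p);W=np.array(p["world_to_cam"]);R=D@W[:3,:3];t=D@W[:3,3]
    return cv2.projectPoints(np.array(P,float).reshape(-1,1,3),cv2.Rodrigues(R)[0],t,K,d)[0].reshape(-1,2)
def ray(p,uv):
    K,d=cam(p);W=np.array(p["world_to_cam"]);R=D@W[:3,:3];t=D@W[:3,3]
    n=cv2.undistortPoints(np.array(uv,float).reshape(1,1,2),K,d).ravel()
    return -R.T@t, R.T@np.array([n[0],n[1],1])
def atz(p,uv,z):
    o,v=ray(p,uv); return o+v*(z-o[2])/v[2]
def save(p,n): cv2.imwrite("pics/"+n,p["image"][:,:,::-1])
E
python3 - <<'E'
from h import *
np.set_printoptions(precision=4,suppress=True)
Z=dict(fixture=0,cam_pivot=.038,cam_post=.06,slide_rear=.037,port=.042,nozzle=.042,squeeze_bottle=0,jar=0,plug=.015)
ims=[]
for n in("scene","side"):
    p=env.snapshot(n);ims.append(p["image"])
    for k,z in Z.items():
        r=env.pinpoint(p,k)
        if r: print(n,k,round(r[0]["p"],2),np.round(r[0]["location"],1),atz(p,r[0]["location"],z)[:2])
        else: print(n,k,None)
    save(p,n+"0.png")
s=env.observe();print(s)
E
```

```text
scene fixture 0.84 [208.4 256.2] [ 0.6075 -0.044 ]
scene cam_pivot 0.78 [247.6 247.6] [0.6526 0.0189]
scene cam_post 0.86 [257.7 227.7] [0.6296 0.0477]
scene slide_rear 0.83 [182.9 210.4] [ 0.4943 -0.062 ]
scene port 0.63 [177.7 253. ] [ 0.6274 -0.1061]
scene nozzle None
scene squeeze_bottle 0.62 [309.4 226.3] [0.5899 0.1819]
scene jar 0.95 [ 89.6 274.5] [ 0.5809 -0.2618]
scene plug 0.61 [231.4 199.6] [0.4602 0.0549]
side fixture 0.86 [292.6 242.2] [ 0.5841 -0.0521]
side cam_pivot 0.57 [302.6 202.1] [0.6405 0.0079]
side cam_post 0.72 [287.7 184.3] [0.63   0.0494]
side slide_rear 0.77 [251.5 245.7] [ 0.4916 -0.0704]
side port 0.84 [331.1 235.3] [ 0.6242 -0.113 ]
side nozzle 0.7 [311.5 240.7] [ 0.5857 -0.1106]
side squeeze_bottle 0.85 [244.7 187.8] [0.5899 0.1711]
side jar 0.73 [310.9 239.3] [ 0.6189 -0.06  ]
side plug 0.79 [209. 225.] [0.4592 0.0505]
{'clock': 1.0, 'joints': array([-1.4296,  0.1238,  1.6503,  0.    ,  1.3675, -0.0826]), 'joint_velocities': array([-0.0021,  0.0013,  0.0018, -0.0006,  0.0012,  0.0019]), 'effort': array([  0.0008, -42.3602, -36.5769,  -0.    ,   0.0004,   0.    ]), 'tool_pos': array([ 0.1442, -0.6338,  0.3039]), 'ee_rot': array([ 1.0428,  1.3068, -1.0427]), 'ft_force': array([ 0.2071, -0.6047,  0.2502]), 'torque': array([-0.036 ,  0.0388, -0.0529]), 'grip_width': 0.08524504937935705}
```

```bash
cat > fit.py <<'E'
from h import *
from scipy.optimize import least_squares
def pts(q):
    x,y,th,c,s=q
    F={"fixture":(0,0,0),"cam_pivot":(.055,.065,.038),"cam_post":(.055-.038*np.cos(c),.065-.038*np.sin(c),.06),
       "port":(.042,-.058,.042)}
    R=np.array([[np.cos(th),-np.sin(th),0],[np.sin(th),np.cos(th),0],[0,0,1]])
    return F,R,np.array([x,y,0])
def w(q,P): 
    _,R,t=pts(q); return np.array(P)@R.T+t
def overlay(p,q,name):
    im=cv2.resize(p["image"][:,:,::-1],None,fx=2,fy=2,interpolation=cv2.INTER_CUBIC)
    x,y,th,c,s=q;A=np.linspace(0,2*np.pi,60);o=0*A
    cc=np.array([.055-.015*np.cos(c),.065-.015*np.sin(c)]);po=np.array([.055-.038*np.cos(c),.065-.038*np.sin(c)])
    box=lambda a,b,e,f,z:[(a,e,z),(b,e,z),(b,f,z),(a,f,z),(a,e,z)]
    L=[(box(-.155,.125,-.125,.125,.015),(0,255,0)),(np.c_[cc[0]+.034*np.cos(A),cc[1]+.034*np.sin(A),o+.038],(0,0,255)),
       (np.c_[po[0]+.01*np.cos(A),po[1]+.01*np.sin(A),o+.078],(0,255,255)),(box(.0455,.0905,-.1005,-.0155,.065),(255,0,255)),
       (box(s+SR,s+SR+.088,-.1005,-.0155,.061),(0,165,255))]
    for P,col in L: cv2.polylines(im,[np.int32(2*proj(p,w(q,P)))],False,col,1,cv2.LINE_AA)
    u,v=proj(p,w(q,[(0,0,.03)]))[0]; x0=int(np.clip(2*u-350,0,1024-700));y0=int(np.clip(2*v-270,0,768-540))
    cv2.imwrite("pics/"+name,im[y0:y0+540,x0:x0+700])
SR=-.117
E
python3 - <<'E'
from fit import *
np.set_printoptions(precision=4,suppress=True)
obs=[];ps=[]
for n in("scene","side"):
    p=env.snapshot(n);ps.append(p)
    for k in("fixture","cam_pivot","cam_post","port","slide_rear"):
        r=env.pinpoint(p,k)
        if r: obs.append((p,k,np.array(r[0]["location"])))
def res(q):
    F,R,t=pts(q[:5]);F["slide_rear"]=(q[4],-.03,.037)
    return np.concatenate([proj(p,R@np.array(F[k])+t)[0]-u for p,k,u in obs])
best=None
for c in(-1.5,-.7,0,.7,1.5):
    r=least_squares(res,[.6,-.05,-.05,c,-.1],loss="soft_l1")
    if best is None or r.cost<best.cost:best=r
print(best.x,best.cost);print(best.fun.reshape(-1,2) if 0 else np.round(res(best.x).reshape(-1,2),1),[k for _,k,_ in obs])
q=best.x.copy();
import fit;fit.SR=0
np.save("q.npy",q)
overlay(ps[0],q,"a.png");overlay(ps[1],q,"b.png")
E
```

```text
[ 0.5901 -0.0448 -0.0792 -0.8868 -0.092 ] 13.100742441977372
[[-4.3 -0.2]
 [ 0.6  4.2]
 [ 0.6 -0.7]
 [-0.4 -0.2]
 [-0.5  1.4]
 [-0.6  1.3]
 [ 2.9 -0.2]
 [-1.3 -0.3]
 [ 0.2 -1.4]
 [-0.6 -1.1]] ['fixture', 'cam_pivot', 'cam_post', 'port', 'slide_rear', 'fixture', 'cam_pivot', 'cam_post', 'port', 'slide_rear']
```

View pics/a.png

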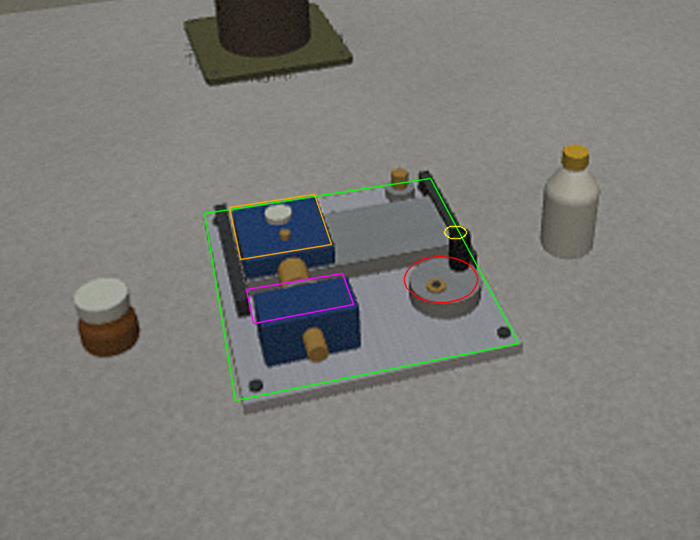

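View pics/b.png

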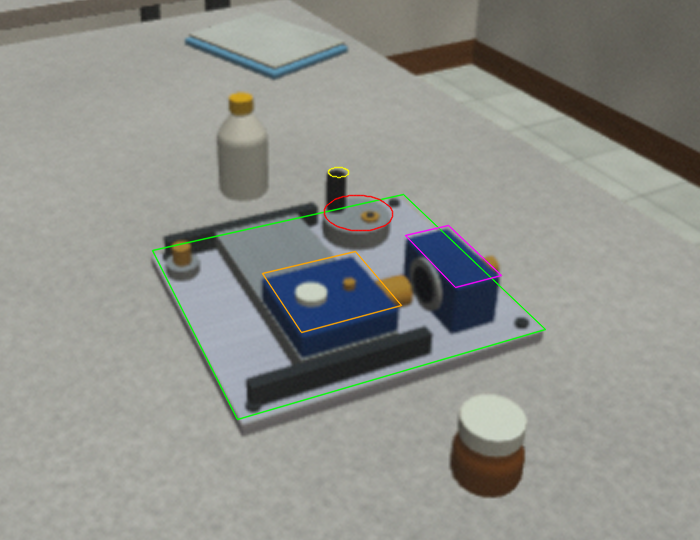

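Run:
```python
from fit import *
q=np.load("q.npy")
for n in("scene","side"):
    p=env.snapshot(n);u,v=proj(p,w(q,[(0,0,.03)]))[0]
    x0,y0=int(u-100),int(v-75);print(n,x0,y0,p["fov_y"],p["dist"])
    im=cv2.resize(p["image"][y0:y0+150,x0:x0+200,::-1],None,fx=4,fy=4,interpolation=cv2.INTER_CUBIC)
    cv2.imwrite(f"pics/z{n}.png",im)
```

```text
scene 104 163 43.394001989159364 [-0.01888061  0.          0.          0.          0.        ]
side 193 151 46.89553448238209 [-0.03000275  0.          0.          0.          0.        ]
```

View pics/zscene.png

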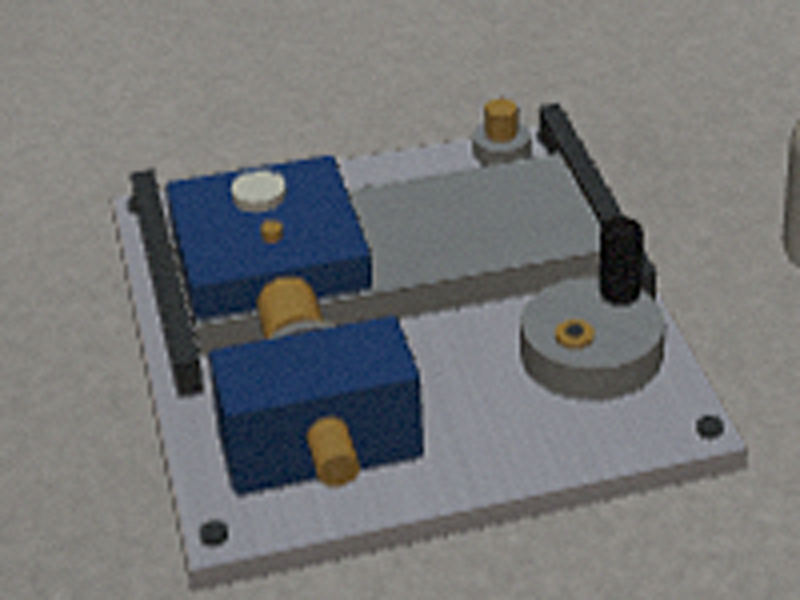

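View pics/zside.png

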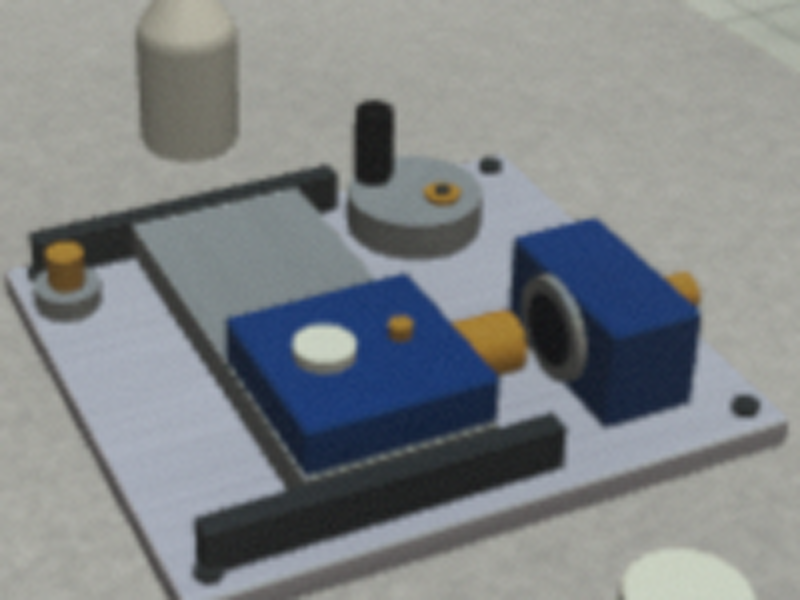

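```bash
cat > click.py <<'E'
from fit import *
np.set_printoptions(precision=4,suppress=True)
C={"scene":(104,163,dict(FR=(190,572),FL=(745,452),bolt=(575,331),pt=(622,226),pb=(622,298),bRR=(210,348),bRL=(400,318),bFL=(420,376),bFR=(227,412),hRR=(167,182),hRL=(333,157),hFL=(371,258),hFR=(190,290))),
"side":(193,151,dict(RL=(8,275),FR=(785,430),bolt=(443,190),pt=(375,108),pb=(374,178),bRL=(514,240),bFL=(597,221),bFR=(698,317),bRR=(606,338),hRL=(228,320),hFL=(405,277),hFR=(497,380),hRR=(303,435)))}
ps={n:env.snapshot(n) for n in C}
def model(q):
    c,s=q[3:5];px,py=.055-.038*np.cos(c),.065-.038*np.sin(c)
    M=dict(FR=(.125,-.125,.015),FL=(.125,.125,.015),RL=(-.155,.125,.015),bolt=(.055,.065,.0425),pt=(px,py,.078),pb=(px,py,.038))
    for k,x in(("R",.0455),("F",.0905)):
        M["b"+k+"R"]=(x,-.1005,.065);M["b"+k+"L"]=(x,-.0155,.065)
    for k,x in(("R",s),("F",s+.088)):
        M["h"+k+"R"]=(x,-.1005,.061);M["h"+k+"L"]=(x,-.0155,.061)
    return M
def res(q,full=False):
    M=model(q);o=[];ks=[]
    for n,(x0,y0,c) in C.items():
        for k,u in c.items():
            o.append(proj(ps[n],w(q[:5],[M[k]]))[0]-((np.array(u)+.5)/4-.5+[x0,y0]));ks.append((n,k))
    return (o,ks) if full else np.ravel(o)
r=least_squares(res,np.load("q.npy"),loss="soft_l1");q=r.x;print(q,r.cost)
for o,k in zip(*res(q,True)):print(k,o)
np.save("q.npy",q)
print("pivot",w(q,[.055,.065,.04]),"post",w(q,model(q)["pt"]),"rear",w(q,[q[4],-.03,.037]))
F=w(q,[0,0,0]);
for n,z in(("plug",.015),("squeeze_bottle",0),("jar",0)):
    for m in ps:
        a=env.pinpoint(ps[m],n)
        if a:print(n,m,a[0]["p"],atz(ps[m],a[0]["location"],z)[:2])
import fit;fit.SR=0
overlay(ps["scene"],q,"c.png");overlay(ps["side"],q,"d.png")
a=cv2.imread("pics/c.png");b=cv2.imread("pics/d.png")
cv2.imwrite("pics/e.png",cv2.resize(np.vstack([a[130:420,:560],b[130:450,140:]]),None,fx=.95,fy=.95))
E
python3 click.py
```

```text
[ 0.5905 -0.0428 -0.0618 -0.9132 -0.0947] 39.44136690270005
('scene', 'FR') [-1.0609 -1.2827]
('scene', 'FL') [ 0.5444 -1.4545]
('scene', 'bolt') [-0.445  -0.6673]
('scene', 'pt') [-0.3047  0.0955]
('scene', 'pb') [-0.7795 -0.9097]
('scene', 'bRR') [-1.3607 -0.7948]
('scene', 'bRL') [-1.1451 -2.1438]
('scene', 'bFL') [-0.1883 -0.9056]
('scene', 'bFR') [-1.5907 -0.2375]
('scene', 'hRR') [-0.9705 -1.312 ]
('scene', 'hRL') [-0.0419 -1.9421]
('scene', 'hFL') [-0.1133 -2.1508]
('scene', 'hFR') [-0.3913 -2.109 ]
('side', 'RL') [-0.536  -2.9462]
('side', 'FR') [ 1.8613 -4.3398]
('side', 'bolt') [ 0.3307 -1.611 ]
('side', 'pt') [ 0.4959 -1.171 ]
('side', 'pb') [ 0.3294 -1.3441]
('side', 'bRL') [-0.6013 -2.5022]
('side', 'bFL') [ 0.0191 -3.1182]
('side', 'bFR') [ 1.9132 -2.6556]
('side', 'bRR') [ 2.1443 -1.531 ]
('side', 'hRL') [-1.147  -2.5159]
('side', 'hFL') [ 0.7374 -3.3863]
('side', 'hFR') [ 1.5975 -2.3183]
('side', 'hRR') [ 0.4208 -2.1562]
pivot [0.6494 0.0187 0.04  ] post [0.6281 0.0502 0.078 ] rear [ 0.4941 -0.0669  0.037 ]
plug scene 0.59 [0.4586 0.0485]
plug side 0.73 [0.4525 0.0421]
squeeze_bottle scene 0.78 [0.5911 0.1861]
squeeze_bottle side 0.64 [ 0.5693 -0.2746]
jar scene 0.74 [ 0.5758 -0.265 ]
jar side 0.68 [ 0.5684 -0.2743]
```

View pics/e.png

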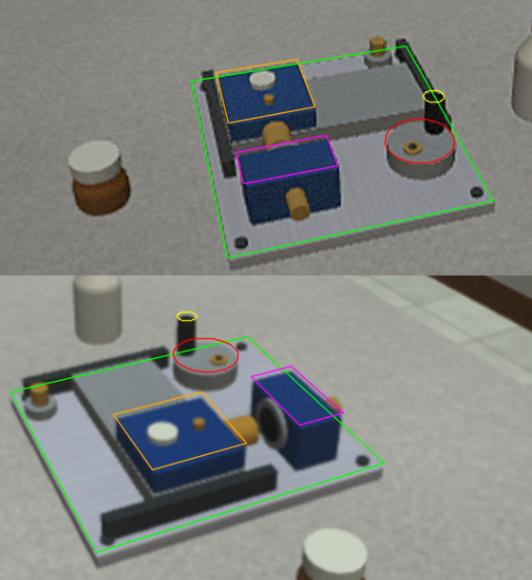

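```bash
cat > f2.py <<'E'
from click import *
def R2(q,ns,mode):
    M=model(q);o=[]
    for n in ns:
        x0,y0,c=C[n]
        for k,u in c.items():
            P=w(q[:5],[M[k]]); 
            if mode=="z":P[0,2]+=q[5]
            e=proj(ps[n],P)[0]-((np.array(u)+.5)/4-.5+[x0,y0])
            if mode=="px": e=e+q[5:7]*(n=="scene")+q[7:9]*(n=="side")
            o.append(e)
    return np.ravel(o)
for ns,mode in((["scene"],""),(["side"],""),(["scene"],"z"),(["side"],"z"),(["scene","side"],"z")):
    r=least_squares(R2,np.r_[q,0],args=(ns,mode),loss="soft_l1")
    print(ns,mode,r.x,r.cost,"post",w(r.x[:5],model(r.x)["pt"])[:2],"piv",w(r.x[:5],[.055,.065,.04])[:2],"rear",w(r.x[:5],[r.x[4],-.03,.037])[:2])
    print(np.round(R2(r.x,ns,mode),1)) if mode=="" else 0
E
python3 f2.py | sed -n '/^\[/p' | tail -n +2
```

```text
['scene']  [ 0.5932 -0.0426 -0.0586 -0.9042 -0.0914  0.    ] 4.0361833850388 post [0.6302 0.0502] piv [0.6519 0.0191] rear [ 0.5002 -0.0672]
[-0.4 -0.1  1.4 -0.7  0.2  0.1  0.2  0.7 -0.3 -0.3 -0.8  0.2 -0.5 -1.3
['side']  [ 0.5848 -0.0481 -0.0757 -0.9487 -0.0919  0.    ] 8.80026604514119 post [0.6248 0.0451] piv [0.6445 0.0126] rear [ 0.4909 -0.071 ]
[-1.9 -1.6  1.1 -0.8 -0.2  0.4  0.3  0.3  0.1  0.2 -1.6 -0.1 -0.6 -0.6
['scene'] z [ 0.5878 -0.0414 -0.0579 -0.9279 -0.0927 -0.0049] 3.340485952778664 post [0.6255 0.052 ] piv [0.6465 0.0203] rear [ 0.4936 -0.0659]
['side'] z [ 0.592  -0.0384 -0.0658 -0.972  -0.0942 -0.0085] 6.006025067526505 post [0.6318 0.0556] piv [0.6511 0.0229] rear [ 0.496  -0.0621]
['scene', 'side'] z [ 0.5889 -0.0418 -0.0632 -0.9426 -0.0935 -0.0048] 12.149775312918132 post [0.6275 0.0517] piv [0.6479 0.0196] rear [ 0.4937 -0.0658]
```

Run:
```python
from h import *
np.set_printoptions(precision=4,suppress=True)
s=env.observe();R=cv2.Rodrigues(s["ee_rot"])[0];print(R,s["clock"])
p=env.snapshot("wrist");print(p["T_tool_cam"],p["fov_y"],p["dist"],p["cx"],p["cy"])
```

```text
[[-0.      0.9751  0.2219]
 [ 0.      0.2219 -0.9751]
 [-1.     -0.     -0.    ]] 2.5
[[-0.0001  0.3275 -0.9449 -0.0688]
 [-0.0002  0.9449  0.3275  0.0857]
 [ 1.      0.0002 -0.     -0.0004]
 [ 0.      0.      0.      1.    ]] 70.87137596739554 [-0.04  0.    0.    0.    0.  ] 256.21127016742844 187.37006309247764
```

step_arm(
  rows=[
    {"dr": [0, 0, 1.75], "linear": [330, 430, 0], "grip": -1},
    {"dr": [0, 0, 1.75], "linear": [330, 430, 0], "grip": -1},
    {"dr": [0, 0, 1.75], "linear": [330, 430, 0], "grip": -1},
    {"dr": [0, 0, 1.75], "linear": [330, 430, 0], "grip": -1},
    {"dr": [0, 0, 1.75], "linear": [330, 430, 0], "grip": -1},
    {"dr": [0, 0, 1.75], "linear": [330, 430, 0], "grip": -1},
    {"dr": [0, 0, 1.75], "linear": [330, 430, 0], "grip": -1},
    {"dr": [0, 0, 1.75], "linear": [330, 430, 0], "grip": -1},
    {"dr": [0, 0, 1.75], "linear": [330, 430, 0], "grip": -1},
    {"dr": [0, 0, 1.75], "linear": [330, 430, 0], "grip": -1},
  ],
)

```text
clock: 3.8
tool_pos: [0.4756, -0.2014, 0.3041]
ee_rot: [-0.322, 1.546, 0.322]
ft_force: [1.0, 0.6, 0.3]
grip_width: -0.0001
```

step_arm(
  rows=[
    {"dr": [0, 0, 1.75], "linear": [116, 204, 0], "grip": -1},
    {"dr": [0, 0, 1.75], "linear": [116, 204, 0], "grip": -1},
    {"dr": [0, 0, 1.75], "linear": [116, 204, 0], "grip": -1},
    {"dr": [0, 0, 1.75], "linear": [116, 204, 0], "grip": -1},
    {"dr": [0, 0, 1.75], "linear": [116, 204, 0], "grip": -1},
    {"dr": [0, 0, 1.75], "linear": [116, 204, 0], "grip": -1},
    {"dr": [0, 0, 1.75], "linear": [116, 204, 0], "grip": -1},
    {"dr": [0, 0, 1.75], "linear": [116, 204, 0], "grip": -1},
    {"dr": [0, 0, 1.75], "linear": [116, 204, 0], "grip": -1},
    {"dr": [0, 0, 1.75], "linear": [116, 204, 0], "grip": -1},
  ],
)

```text
clock: 5.05
tool_pos: [0.5902, 0.0002, 0.304]
ee_rot: [-1.626, 0.873, 1.625]
ft_force: [-1.2, -0.4, 0.2]
grip_width: 0.0003
```

```bash
cat >> h.py <<'E'
def wrist():
    s=env.observe();p=env.snapshot("wrist")
    T=np.eye(4);T[:3,:3]=cv2.Rodrigues(np.array(s["ee_rot"]))[0];T[:3,3]=s["tool_pos"]
    p["world_to_cam"]=np.linalg.inv(T@np.array(p["T_tool_cam"]));return s,p
E
python3 - <<'E'
from h import *
np.set_printoptions(precision=4,suppress=True)
s,p=wrist();print(s["clock"],s["tool_pos"],s["joints"],s["grip_width"])
R=cv2.Rodrigues(s["ee_rot"])[0];print(R)
Z=dict(fixture=0,cam_pivot=.038,cam_post=.06,slide_rear=.037,port=.042,nozzle=.042,squeeze_bottle=0,jar=0,plug=.015)
for k,z in Z.items():
    r=env.pinpoint(p,k)
    if r: print(k,round(r[0]["p"],2),np.round(r[0]["location"],1),atz(p,r[0]["location"],z)[:2])
cv2.imwrite("pics/w1.png",cv2.resize(p["image"][:,:,::-1],(800,600),interpolation=cv2.INTER_CUBIC))
E
```

```text
5.05 [0.5902 0.0002 0.304 ] [-0.0905 -0.0071  1.7869 -0.      1.3616 -2.2463] 0.00032511607571802237
[[ 0.0001 -0.8338 -0.5521]
 [-0.     -0.5521  0.8338]
 [-1.     -0.0001 -0.0001]]
fixture 0.93 [231.4 140. ] [ 0.5898 -0.0413]
cam_pivot 0.95 [244.  203.6] [0.6459 0.0173]
cam_post 0.68 [273.5 209.4] [0.6237 0.0485]
slide_rear 0.77 [254.7  64.2] [ 0.4943 -0.0655]
port 0.63 [169.9 141.5] [ 0.6252 -0.1042]
nozzle 0.69 [183.4 121.6] [ 0.595  -0.1018]
squeeze_bottle 0.81 [358.4 225.5] [0.5934 0.1919]
jar 0.7 [272.5 210.1] [0.6453 0.066 ]
plug 0.7 [344.8  95.4] [0.4597 0.0481]
```

View pics/w1.png

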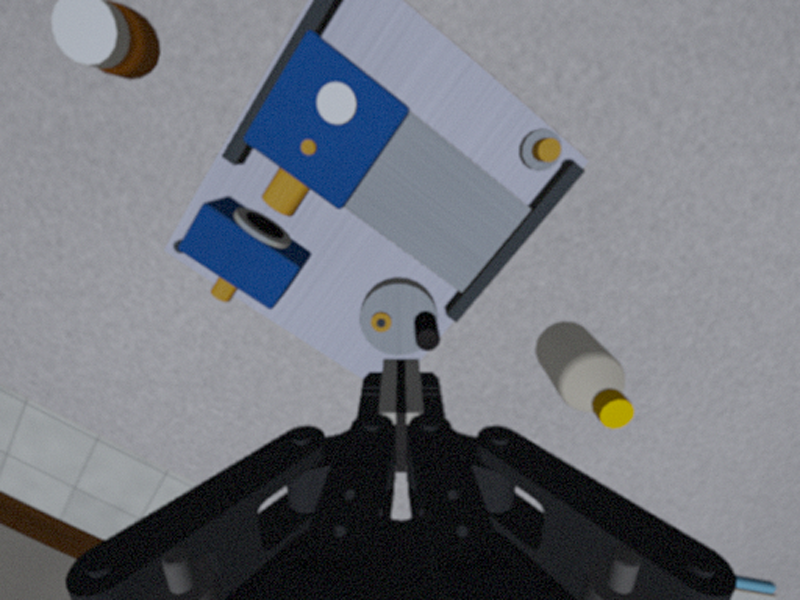

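```bash
cat > f3.py <<'E'
from fit import *
np.set_printoptions(precision=4,suppress=True)
s,p=wrist()
c=dict(bolt=(381,321),pt=(428,337),hRR=(315,32),hRL=(409,107),hFL=(343,207),hFR=(243,135),RL=(585,163),bRR=(205,203),bRL=(299,268),bFL=(273,307),bFR=(180,245),FR=(170,243))
src=open("click.py").read();exec(src[src.index("def model"):src.index("def res")])
def res(q):
    M=model(q);return np.ravel([proj(p,w(q[:5],[M[k]]))[0]-((np.array(u)+.5)/1.5625-.5) for k,u in c.items()])
r=least_squares(res,np.load("q.npy"),loss="soft_l1");q=r.x
print(q,r.cost);[print(k,e) for k,e in zip(c,res(q).reshape(-1,2))]
print("pivot",w(q,[.055,.065,.04]),"post",w(q,model(q)["pt"]),"rear",w(q,[q[4],-.03,.037]))
np.save("q2.npy",q)
E
python3 f3.py
```

```text
[ 0.5879 -0.0425 -0.073  -0.8299 -0.0945] 31.58839075097415
bolt [0.3197 1.0572]
pt [ 0.4743 -0.0301]
hRR [-0.8496 -6.216 ]
hRL [4.8585 0.0546]
hFL [-0.3346  1.7579]
hFR [0.2097 0.5376]
RL [6.1991 0.0078]
bRR [-0.2687 -4.1352]
bRL [ 2.2118 -1.6209]
bFL [-1.1346  1.5188]
bFR [-2.7466  0.0608]
FR [-5.4079  2.3085]
pivot [0.6475 0.0183 0.04  ] post [0.6239 0.0481 0.078 ] rear [ 0.4915 -0.0656  0.037 ]
```

Run:
```python
from fit import *
np.set_printoptions(precision=1,suppress=True)
im=cv2.imread("pics/w1.png");h=cv2.cvtColor(im,cv2.COLOR_BGR2HSV)
m=cv2.inRange(h,(100,120,40),(125,255,255))
cs=sorted(cv2.findContours(m,cv2.RETR_EXTERNAL,2)[0],key=cv2.contourArea)[-2:]
for c in cs: print(cv2.approxPolyDP(c,8,True).reshape(-1,2).tolist())
q=np.load("q2.npy");s,p=wrist()
q[4]=-.0945
overlay(p,q,"x.png")
im2=cv2.resize(p["image"][:,:,::-1],(800,600))
import fit
P={"head":[(q[4]+a,b,.061) for a in(0,.088) for b in(-.1005,-.0155)],"plate":[(a,b,.015) for a in(-.155,.125) for b in(-.125,.125)],"rail":[(a,.113,.037) for a in(-.142,.018)],"blk":[(a,b,.065) for a in(.0455,.0905) for b in(-.1005,-.0155)]}
for k,v in P.items(): print(k,(proj(p,w(q,v))*1.5625).round().tolist())
```

```text
[[204, 204], [178, 249], [271, 307], [308, 252], [249, 235], [228, 198]]
[[310, 29], [243, 140], [340, 207], [407, 108]]
head [[313.0, 22.0], [416.0, 107.0], [243.0, 136.0], [342.0, 209.0]]
plate [[346.0, -58.0], [594.0, 163.0], [161.0, 246.0], [389.0, 397.0]]
rail [[584.0, 168.0], [452.0, 320.0]]
blk [[204.0, 196.0], [302.0, 265.0], [175.0, 245.0], [271.0, 309.0]]
```

step_arm(
  rows=[
    {"dr": [0, 0, 0.04], "linear": [5, 28, 0], "grip": -1},
    {"dr": [0, 0, 0.04], "linear": [5, 28, -40], "grip": -1},
    {"dr": [0, 0, 0.04], "linear": [5, 28, -80], "grip": -1},
    {"dr": [0, 0, 0.04], "linear": [5, 28, -120], "grip": -1},
    {"dr": [0, 0, 0.04], "linear": [5, 28, -150], "grip": -1},
    {"dr": [0, 0, 0.04], "linear": [5, 28, -170], "grip": -1},
    {"dr": [0, 0, 0.04], "linear": [5, 28, -179], "grip": -1},
    {"dr": [0, 0, 0.04], "linear": [5, 28, -179], "grip": -1},
  ],
)

```text
clock: 6.65
tool_pos: [0.5954, 0.0282, 0.1251]
ee_rot: [-1.651, 0.848, 1.651]
ft_force: [0.8, 1.1, -0.1]
grip_width: -0.0001
```

Run:
```python
from h import *
s,p=wrist();print(s["clock"],s["tool_pos"],s["ee_rot"],s["ft_force"])
for k,z in(("cam_pivot",.038),("cam_post",.06)):
    r=env.pinpoint(p,k)
    if r: print(k,r[0]["p"],r[0]["location"],atz(p,r[0]["location"],z))
cv2.imwrite("pics/w2.png",cv2.resize(p["image"][:,:,::-1],(640,480),interpolation=cv2.INTER_CUBIC))
# table
piv=np.array([.647,.0185]);d=.021
R=cv2.Rodrigues(s["ee_rot"])[0];y0=np.degrees(np.arctan2(R[1,1],R[0,1]))%360;print("yaw",y0)
for ph in list(range(126,-9,-6)):
    a=np.radians(ph);t=np.array([np.sin(a),-np.cos(a)]);P=piv+.038*np.array([np.cos(a),np.sin(a)])-d*t
    print(ph,np.round((P-s["tool_pos"][:2])*1000,1),round(np.radians(ph+90-y0),3))
```

```text
6.65 [0.59543903 0.02819477 0.12505465] [-1.65101742  0.84757802  1.65085637] [ 0.84691553  1.07350569 -0.11528892]
cam_pivot 0.72 [199.7, 275.5] [0.64710971 0.01680929 0.038     ]
cam_post 0.69 [252.1, 300.6] [0.62724218 0.04771944 0.06      ]
yaw 215.64719267285787
126 [12.2  8.7] 0.006
120 [14.4 12.7] -0.099
114 [16.9 16.5] -0.203
108 [19.8 20. ] -0.308
102 [23.1 23.1] -0.413
96 [26.7 25.9] -0.517
90 [30.6 28.3] -0.622
84 [34.6 30.3] -0.727
78 [38.9 31.8] -0.832
72 [43.3 32.9] -0.936
66 [47.8 33.6] -1.041
60 [52.4 33.7] -1.146
54 [56.9 33.4] -1.25
48 [61.4 32.6] -1.355
42 [65.7 31.3] -1.46
36 [70.  29.6] -1.565
30 [74.  27.5] -1.669
24 [77.7 24.9] -1.774
18 [81.2 22. ] -1.879
12 [84.4 18.7] -1.984
6 [87.2 15.2] -2.088
0 [89.6 11.3] -2.193
-6 [91.5  7.2] -2.298
```

View pics/w2.png

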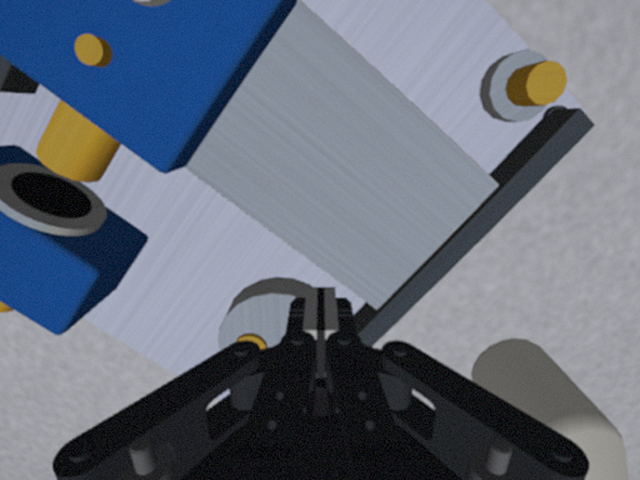

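step_arm(
  rows=[
    {"dr": [0, 0, 0], "linear": [6, 4, 0], "grip": -1},
    {"dr": [0, 0, 0], "linear": [12, 8.5, 0], "grip": -1},
    {"dr": [0, 0, -0.1], "linear": [14.5, 12.5, 0], "grip": -1},
    {"dr": [0, 0, -0.2], "linear": [17, 16.5, 0], "grip": -1},
    {"dr": [0, 0, -0.31], "linear": [20, 20, 0], "grip": -1},
    {"dr": [0, 0, -0.41], "linear": [23, 23, 0], "grip": -1},
    {"dr": [0, 0, -0.52], "linear": [26.5, 26, 0], "grip": -1},
    {"dr": [0, 0, -0.62], "linear": [30.5, 28.5, 0], "grip": -1},
    {"dr": [0, 0, -0.73], "linear": [34.5, 30.5, 0], "grip": -1},
    {"dr": [0, 0, -0.73], "linear": [34.5, 30.5, 0], "grip": -1},
  ],
)

```text
clock: 8.05
tool_pos: [0.6293, 0.0587, 0.1249]
ee_rot: [-1.129, 1.261, 1.131]
ft_force: [-5.0, -1.8, 2.6]
grip_width: 0.0002
```

Run:
```python
from h import *
s=env.observe();print(s["clock"],s["tool_pos"],s["ft_force"])
piv=np.array([.647,.0185])
for n in("scene","side"):
    p=env.snapshot(n)
    for k,z in(("cam_pivot",.038),("cam_post",.06)):
        r=env.pinpoint(p,k)
        if r: x=atz(p,r[0]["location"],z)[:2];print(n,k,r[0]["p"],x,np.degrees(np.arctan2(*(x-piv)[::-1])))
```

```text
8.05 [0.62932188 0.05870695 0.12486826] [-5.03522759 -1.81905406  2.60591581]
scene cam_pivot 0.82 [0.64639175 0.01807364] -144.9710664416965
scene cam_post 0.75 [0.66832991 0.05221328] 57.67904867630688
side cam_pivot 0.86 [0.63256164 0.00498495] -136.89179691330722
side cam_post 0.77 [0.65661407 0.05544438] 75.41339497719937
```

step_arm(
  rows=[
    {"dr": [0, 0, -0.1], "linear": [4.5, 1.5, 0], "grip": -1},
    {"dr": [0, 0, -0.21], "linear": [9, 2.5, 0], "grip": -1},
    {"dr": [0, 0, -0.31], "linear": [13.5, 3, 0], "grip": -1},
    {"dr": [0, 0, -0.42], "linear": [18, 3, 0], "grip": -1},
    {"dr": [0, 0, -0.52], "linear": [22.5, 3, 0], "grip": -1},
    {"dr": [0, 0, -0.62], "linear": [27, 2, 0], "grip": -1},
    {"dr": [0, 0, -0.73], "linear": [31, 1, 0], "grip": -1},
    {"dr": [0, 0, -0.84], "linear": [35.5, -1, 0], "grip": -1},
    {"dr": [0, 0, -0.94], "linear": [39.5, -3, 0], "grip": -1},
    {"dr": [0, 0, -0.94], "linear": [39.5, -3, 0], "grip": -1},
  ],
)

```text
clock: 9.6
tool_pos: [0.6691, 0.0573, 0.1249]
ee_rot: [-0.408, 1.532, 0.412]
ft_force: [-3.2, 5.2, 2.3]
grip_width: 0.0003
```

Run:
```python
from h import *
s=env.observe();print(s["clock"],s["tool_pos"],s["ft_force"])
piv=np.array([.647,.0185])
for n in("scene","side"):
    p=env.snapshot(n)
    for k,z in(("cam_pivot",.038),("cam_post",.06)):
        r=env.pinpoint(p,k)
        if r: x=atz(p,r[0]["location"],z)[:2];print(n,k,r[0]["p"],x,np.degrees(np.arctan2(*(x-piv)[::-1])))
    save(p,n+"2.png")
a=cv2.imread("pics/scene2.png")[150:350,120:340];b=cv2.imread("pics/side2.png")[110:310,200:420]
cv2.imwrite("pics/g.png",cv2.resize(np.hstack([a,b]),None,fx=1.8,fy=1.8,interpolation=cv2.INTER_CUBIC))
```

```text
9.6 [0.66913903 0.05725847 0.12485876] [-3.19276557  5.22203927  2.28585103]
scene cam_pivot 0.69 [0.65033747 0.01538577] -43.01825015741153
scene cam_post 0.86 [0.69151663 0.03755508] 23.17305531612489
side cam_pivot 0.87 [0.63961875 0.01213451] -139.2259692845302
side cam_post 0.87 [0.68168773 0.03720535] 28.335762021172698
```

View pics/g.png

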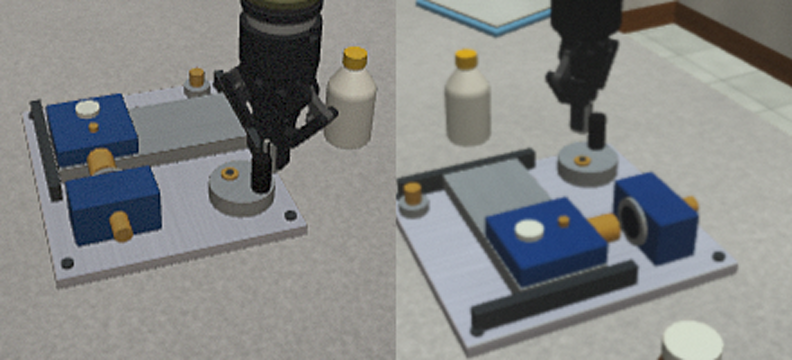

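step_arm(
  rows=[
    {"dr": [0, 0, -0.1], "linear": [3.5, -2.5, 0], "grip": -1},
    {"dr": [0, 0, -0.21], "linear": [7, -5.5, 0], "grip": -1},
    {"dr": [0, 0, -0.31], "linear": [10.5, -9, 0], "grip": -1},
    {"dr": [0, 0, -0.42], "linear": [13, -12.5, 0], "grip": -1},
    {"dr": [0, 0, -0.5], "linear": [15, -15, 0], "grip": -1},
    {"dr": [0, 0, -0.5], "linear": [15, -15, 0], "grip": -1},
  ],
)

```text
clock: 10.65
tool_pos: [0.6851, 0.0427, 0.1249]
ee_rot: [-0.015, 1.568, 0.021]
ft_force: [2.4, 6.3, -1.3]
grip_width: 0.0003
```

```bash
cat > look.py <<'E'
from h import *
s=env.observe();print(s["clock"],s["tool_pos"],s["ft_force"])
for n in("scene","side"):
    p=env.snapshot(n);x={}
    for k,z in(("cam_pivot",.038),("cam_post",.06),("slide_rear",.037),("port",.042)):
        r=env.pinpoint(p,k)
        if r: x[k]=atz(p,r[0]["location"],z)[:2];print(n,k,r[0]["p"],np.round(x[k],4))
    for pv in(x.get("cam_pivot"),[.647,.0185]):
        if pv is not None and "cam_post" in x: print("ang",np.degrees(np.arctan2(*(x["cam_post"]-pv)[::-1])))
E
python3 look.py
```

```text
10.65 [0.68511148 0.04266959 0.12492951] [ 2.41478512  6.27060046 -1.30680289]
scene cam_pivot 0.96 [0.6505 0.0124]
scene cam_post 0.9 [0.6912 0.0147]
scene slide_rear 0.56 [ 0.4985 -0.062 ]
scene port 0.73 [ 0.6265 -0.1014]
ang 3.255904834640863
ang -4.913516281997618
side cam_pivot 0.63 [0.6439 0.012 ]
side cam_post 0.56 [0.6919 0.0268]
side slide_rear 0.73 [ 0.4942 -0.0649]
side port 0.75 [ 0.6236 -0.1141]
ang 17.091680807531276
ang 10.432376782855119
```

step_arm(
  rows=[
    {"dr": [0, 0, 0], "linear": [0, 15, 0], "grip": -1},
    {"dr": [0, 0, 0], "linear": [0, 25, 5], "grip": -1},
    {"dr": [0, 0, 0], "linear": [0, 25, 60], "grip": -1},
    {"dr": [0, 0, 0], "linear": [-20, 25, 120], "grip": -1},
    {"dr": [0, 0, 0], "linear": [-25, 10, 170], "grip": -1},
    {"dr": [0, 0, 0], "linear": [-25, 0, 175], "grip": -1},
    {"dr": [0, 0, 0], "linear": [-25, 0, 175], "grip": -1},
    {"dr": [0, 0, 0], "linear": [-25, 0, 175], "grip": -1},
  ],
)

```text
clock: 12.15
tool_pos: [0.6585, 0.041, 0.2974]
ee_rot: [-0.018, 1.574, 0.018]
ft_force: [0.3, -0.5, 0.1]
grip_width: -0.0002
```

Run:
```python
from h import *
np.set_printoptions(precision=4,suppress=True)
s,p=wrist();print(s["clock"],s["tool_pos"],s["ft_force"])
for k,z in(("fixture",0),("cam_pivot",.038),("cam_post",.06),("slide_rear",.037),("port",.042)):
    r=env.pinpoint(p,k)
    if r: print(k,r[0]["p"],np.round(r[0]["location"],1),atz(p,r[0]["location"],z)[:2])
im=p["image"][:,:,::-1].copy();save(p,"w3.png")
m=cv2.inRange(cv2.cvtColor(im,cv2.COLOR_BGR2HSV),(100,120,40),(125,255,255))
for c in sorted(cv2.findContours(m,cv2.RETR_EXTERNAL,2)[0],key=cv2.contourArea)[-2:]:
    a=cv2.approxPolyDP(c,5,True).reshape(-1,2);print(a.tolist());print([atz(p,u,.061)[:2].round(4).tolist() for u in a])
cv2.imwrite("pics/w3b.png",cv2.resize(im,(800,600),interpolation=cv2.INTER_CUBIC))
```

```text
12.15 [0.6585 0.041  0.2974] [ 0.3497 -0.4858  0.0907]
fixture 0.8 [207.  211.5] [ 0.5872 -0.0405]
cam_pivot 0.6 [248.5 183.4] [0.6493 0.0176]
cam_post 0.82 [281.3 184.8] [0.6891 0.024 ]
slide_rear 0.62 [139.7 240.7] [ 0.4977 -0.071 ]
port 0.82 [234.6 263.1] [ 0.6313 -0.1003]
[[240, 232], [243, 237]]
[[0.6399, -0.0402], [0.6438, -0.0473]]
[[131, 239], [137, 289], [159, 291], [196, 272], [197, 236], [138, 232]]
[[0.4982, -0.0545], [0.4955, -0.1344], [0.5265, -0.1366], [0.5805, -0.1028], [0.5848, -0.0474], [0.5088, -0.0439]]
```

View pics/w3b.png

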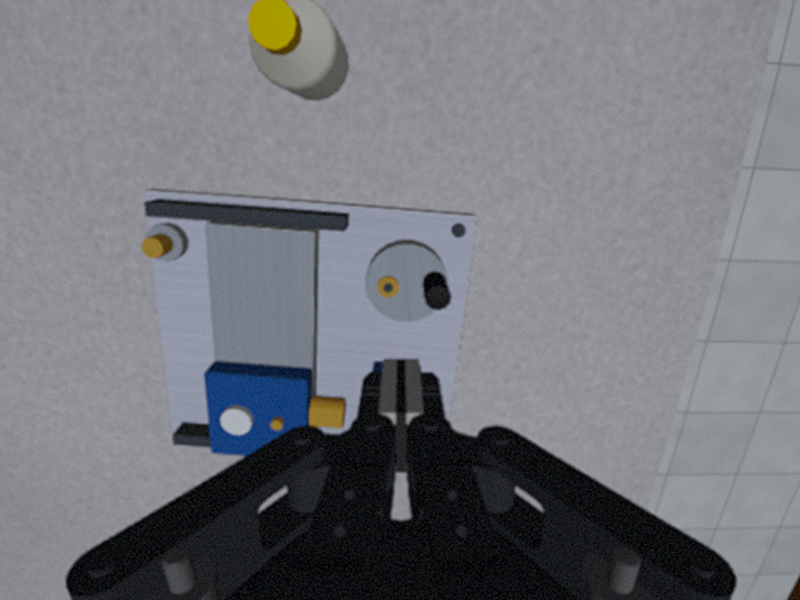

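```bash
cat > ang.py <<'E'
from h import *
np.set_printoptions(precision=4,suppress=True)
s,p=wrist()
def A(u,z): return atz(p,(np.array(u)+.5)/1.5625-.5,z)[:2]
an=lambda a,b:np.degrees(np.arctan2(*(b-a)[::-1]))
e=an(A((148,191),.015),A((474,214),.015));f=an(A((318,370),.037),A((318,228),.037))-90
print("edge yaw",e,"slide front yaw",f,"rail",an(A((146,203),.037),A((348,213),.037)))
im=p["image"][:,:,::-1]
# cam disc & bolt detection by eye-initialised clicks
b=A((388,287),.0425);t=A((438,298),.078);g=A((405,281),.038)
print("bolt",b,"post",t,"disc",g,"ang post",an(b,t),np.linalg.norm(t-b),"ang disc",an(b,g),np.linalg.norm(g-b))
cv2.imwrite("pics/w4.png",cv2.resize(im[115:235,190:350],(800,600),interpolation=cv2.INTER_CUBIC))
E
python3 ang.py
```

```text
edge yaw -2.872605924283161 slide front yaw -2.370944122667737 rail -1.8080453724041428
bolt [0.65   0.0183] post [0.6875 0.0225] disc [0.6638 0.0224] ang post 6.347338330525225 0.037737572060306146 ang disc 16.27855444557661 0.014321296987930615
```

View pics/w4.png

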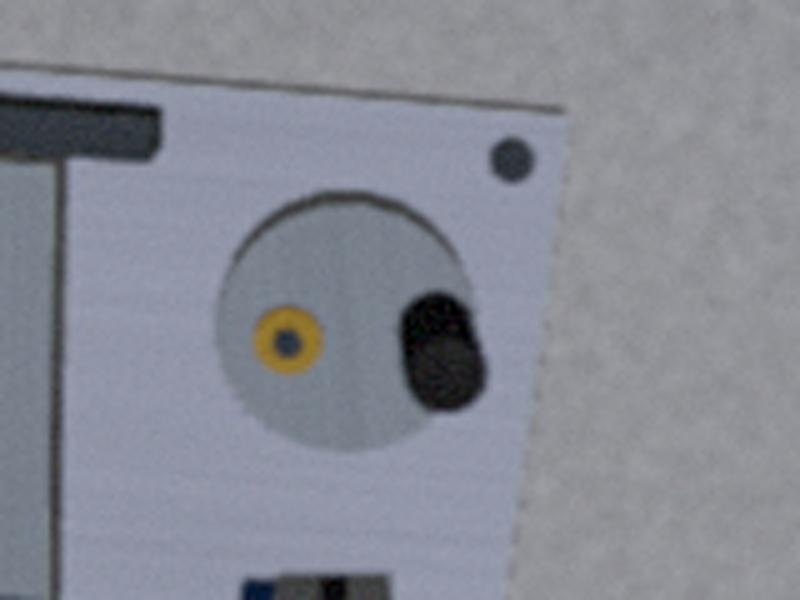

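```bash
cat > a2.py <<'E'
from ang import *
def B(u,z): return atz(p,(np.array(u)+.5)/5-.5+[190,115],z)[:2]
b=B((288,341),.0425)
print("edge",an(B((0,65),.015),B((565,110),.015)),"front edge",an(B((565,115),.015),B((505,580),.015))+90,"slide front",an(B((55,580),.037),B((65,165),.037))-90)
for n,u,z in(("top",(446,371),.078),("base",(436,329),.038),("disc",(346,328),.038)): g=B(u,z);print(n,g,an(b,g),np.linalg.norm(g-b))
print(b)
E
python3 a2.py | tail -5
```

```text
edge -3.226464129982771 front edge -2.887287066529609 slide front -3.7878097006788636
top [0.6861 0.0244] 8.154161468760865 0.03748151305616863
base [0.6868 0.0217] 4.005297596591653 0.03790046177742585
disc [0.6637 0.0214] 9.178292391945568 0.014897645597435581
[0.649  0.0191]
```

step_arm(
  rows=[
    {"dr": [0, 0, -0.08], "linear": [27, 27, -10], "grip": -1},
    {"dr": [0, 0, -0.08], "linear": [27, 27, -60], "grip": -1},
    {"dr": [0, 0, -0.08], "linear": [27, 27, -120], "grip": -1},
    {"dr": [0, 0, -0.08], "linear": [27, 27, -160], "grip": -1},
    {"dr": [0, 0, -0.08], "linear": [27, 27, -175], "grip": -1},
    {"dr": [0, 0, -0.08], "linear": [27, 14, -175], "grip": -1},
    {"dr": [0, 0, -0.08], "linear": [27, 5, -175], "grip": -1},
    {"dr": [0, 0, -0.08], "linear": [27, 0, -175], "grip": -1},
    {"dr": [0, 0, -0.08], "linear": [27, -3, -175], "grip": -1},
    {"dr": [0, 0, -0.08], "linear": [27, -4, -175], "grip": -1},
  ],
)

```text
clock: 13.8
tool_pos: [0.6889, 0.038, 0.1281]
ee_rot: [0.049, 1.562, -0.042]
ft_force: [5.6, 8.6, -2.5]
grip_width: -0.0002
```

step_arm(
  rows=[
    {"dr": [0, 0, 0], "linear": [0, 0, 0], "grip": -1},
  ],
)

```text
clock: 13.92
tool_pos: [0.6889, 0.038, 0.1281]
ee_rot: [0.048, 1.561, -0.042]
ft_force: [4.9, 7.0, -0.9]
grip_width: -0.0
```

step_arm(
  rows=[
    {"dr": [0, 0, 0], "linear": [0, 15, 0], "grip": -1},
    {"dr": [0, 0, 0], "linear": [0, 28, 5], "grip": -1},
    {"dr": [0, 0, 0], "linear": [0, 28, 60], "grip": -1},
    {"dr": [0, 0, 0], "linear": [-10, 28, 110], "grip": -1},
    {"dr": [0, 0, 0], "linear": [-15, 28, 110], "grip": -1},
    {"dr": [0, 0, 0], "linear": [-15, 28, 110], "grip": -1},
    {"dr": [0, 0, 0], "linear": [-15, 28, 110], "grip": -1},
  ],
)

```text
clock: 14.8
tool_pos: [0.6703, 0.0648, 0.2328]
ee_rot: [0.045, 1.574, -0.045]
ft_force: [0.1, -0.4, -0.1]
grip_width: 0.0002
```

Run:
```python
from h import *
np.set_printoptions(precision=4,suppress=True)
s,p=wrist();print(s["clock"],s["tool_pos"],s["ft_force"])
im=p["image"][:,:,::-1]
np.savez("w5.npz",W=p["world_to_cam"],K=cam(p)[0],d=cam(p)[1])
for k,z in(("cam_pivot",.038),("cam_post",.06)):
    r=env.pinpoint(p,k)
    if r: print(k,r[0]["p"],np.round(r[0]["location"],1),atz(p,r[0]["location"],z)[:2])
u=proj(p,[[.66,.02,.038]])[0].astype(int);x0,y0=u[0]-100,u[1]-75;print(x0,y0)
cv2.imwrite("pics/w5.png",cv2.resize(im[max(y0,0):y0+150,x0:x0+200],None,fx=4,fy=4,interpolation=cv2.INTER_CUBIC))
```

```text
14.8 [0.6703 0.0648 0.2328] [ 0.1118 -0.425  -0.086 ]
cam_pivot 0.92 [238.2 223. ] [0.6484 0.0188]
cam_post 0.82 [275.4 231.1] [0.6874 0.0187]
148 146
```

View pics/w5.png

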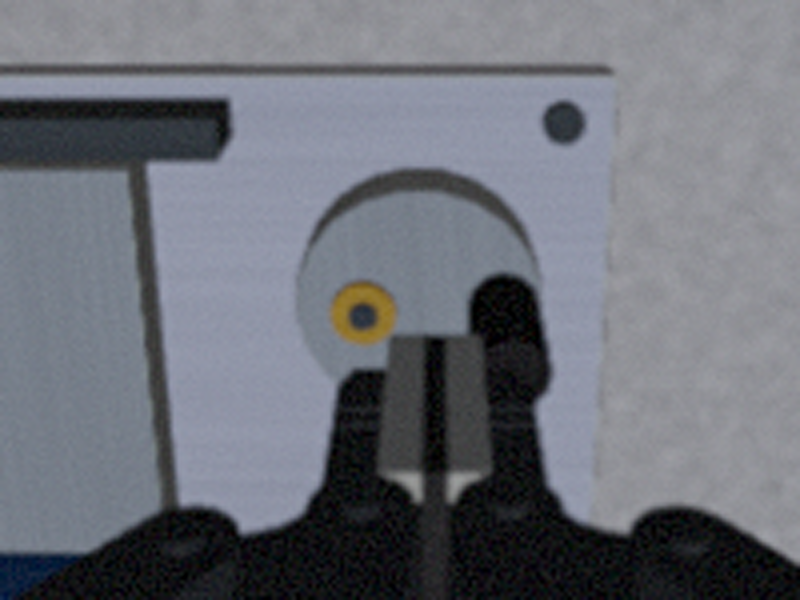

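Run:
```python
from h import *
p=env.snapshot("wrist");W=np.load("w5.npz")["W"];p["world_to_cam"]=W
def B(u,z): return atz(p,(np.array(u)+.5)/4-.5+[148,146],z)[:2]
an=lambda a,b:np.degrees(np.arctan2(*(b-a)[::-1]))
b=B((363,314),.0425)
print("edge",an(B((0,71),.015),B((610,71),.015)),"front",an(B((613,80),.015),B((600,440),.015))+90,"slide",an(B((160,480),.037),B((132,165),.037))-90)
for n,u,z in(("top",(514,372),.078),("base",(505,309),.038),("disc",(419,307),.038)): g=B(u,z);print(n,g,an(b,g),np.linalg.norm(g-b))
# circle sampled residual: project model cam for angles, compare edges
th=np.radians(-3.2)
im=cv2.cvtColor(p["image"],cv2.COLOR_RGB2GRAY).astype(float)
for a in(-8,-5,-3,-1,1,4):
    r=np.radians(a);c=b+.015*np.array([np.cos(r),np.sin(r)]);po=b+.038*np.array([np.cos(r),np.sin(r)])
    L=np.radians(np.arange(20,161,5)); e=[c[0]+0*L+.034*np.cos(L),c[1]+.034*np.sin(L)]
    T=(proj(p,np.c_[e[0],e[1],0*L+.038])-[148,146]+.5)*4-.5
    Q=(proj(p,np.c_[po[0]+.01*np.cos(L),po[1]+.01*np.sin(L),0*L+.038])-[148,146]+.5)*4-.5
    print(a,"disc top row",T[:,1].min().round(1),"post base top row",Q[:,1].min().round(1), "cols",T[[0,-1],0].round(0))
```

```text
edge -3.278945162276167 front -2.106822545608594 slide -3.8908542865190014
top [0.68698642 0.02044541] 1.1122003623080556 0.037993288239949456
base [0.68708074 0.01681285] -4.347590767587014 0.038190345851668465
disc [0.66384552 0.0187149 ] -3.8270136821104224 0.01487841129414049
-8 disc top row 193.3 post base top row 283.6 cols [536. 298.]
-5 disc top row 190.5 post base top row 276.9 cols [536. 298.]
-3 disc top row 188.6 post base top row 272.4 cols [536. 298.]
-1 disc top row 186.7 post base top row 267.8 cols [536. 298.]
1 disc top row 184.8 post base top row 263.3 cols [536. 297.]
4 disc top row 182.0 post base top row 256.5 cols [536. 297.]
```

step_arm(
  rows=[
    {"dr": [0, 0, 0.2], "linear": [-30, -20, 0], "grip": -1},
    {"dr": [0, 0, 0.4], "linear": [-60, -40, 0], "grip": -1},
    {"dr": [0, 0, 0.6], "linear": [-90, -55, 0], "grip": -1},
    {"dr": [0, 0, 0.8], "linear": [-120, -75, 0], "grip": -1},
    {"dr": [0, 0, 0.98], "linear": [-150, -90, 0], "grip": -1},
    {"dr": [0, 0, 1.15], "linear": [-180, -110, 0], "grip": -1},
    {"dr": [0, 0, 1.3], "linear": [-200, -120, 0], "grip": -1},
    {"dr": [0, 0, 1.45], "linear": [-213, -129, 0], "grip": -1},
    {"dr": [0, 0, 1.57], "linear": [-213, -129, 0], "grip": -1},
    {"dr": [0, 0, 1.57], "linear": [-213, -129, 0], "grip": -1},
  ],
)

```text
clock: 16.25
tool_pos: [0.4581, -0.0644, 0.2347]
ee_rot: [-1.165, 1.237, 1.165]
ft_force: [0.2, -1.4, 1.0]
grip_width: 0.0003
```

Run:
```python
from h import *
np.set_printoptions(precision=4,suppress=True)
s,p=wrist();print(s["clock"],s["tool_pos"],s["joints"],cv2.Rodrigues(s["ee_rot"])[0][:,1])
for k,z in(("slide_rear",.037),("nozzle",.042),("port",.042),("plug",.015)):
    r=env.pinpoint(p,k)
    if r: print(k,r[0]["p"],np.round(r[0]["location"],1),atz(p,r[0]["location"],z)[:2])
cv2.imwrite("pics/w6.png",cv2.resize(p["image"][:,:,::-1],(640,480),interpolation=cv2.INTER_CUBIC))
```

```text
16.25 [ 0.4581 -0.0644  0.2347] [-0.2559 -0.2522  2.1264  0.      1.2677 -1.767 ] [-0.9982  0.0596  0.0003]
slide_rear 0.7 [256.1 212. ] [ 0.495  -0.0661]
port 0.3 [275.8 264.7] [ 0.5599 -0.0475]
plug 0.77 [355. 169.] [0.4595 0.0462]
```

View pics/w6.png

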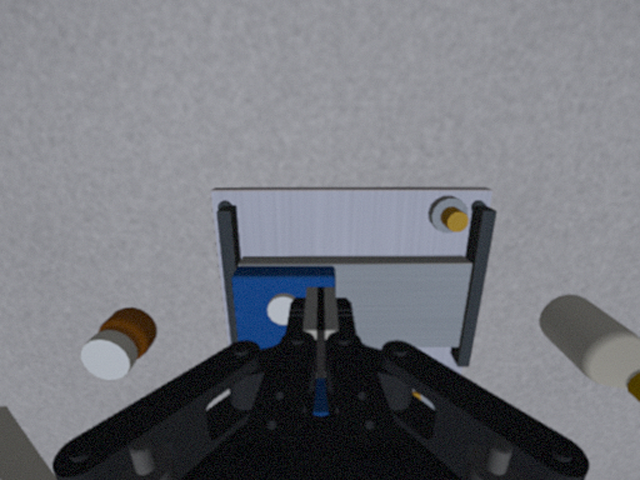

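step_arm(
  rows=[
    {"dr": [0, 0, 0], "linear": [0, 0, -40], "grip": -1},
    {"dr": [0, 0, 0], "linear": [0, 0, -80], "grip": -1},
    {"dr": [0, 0, 0], "linear": [0, 0, -110], "grip": -1},
    {"dr": [0, 0, 0], "linear": [0, 0, -125], "grip": -1},
    {"dr": [0, 0, 0], "linear": [0, 0, -128], "grip": -1},
    {"dr": [0, 0, 0], "linear": [10, -0.5, -128], "grip": -1},
    {"dr": [0, 0, 0], "linear": [20, -1, -128], "grip": -1},
    {"dr": [0, 0, 0], "linear": [26, -1.5, -128], "grip": -1},
    {"dr": [0, 0, 0], "linear": [32, -2, -128], "grip": -1},
    {"dr": [0, 0, 0], "linear": [38, -2, -128], "grip": -1},
  ],
)

```text
clock: 17.75
tool_pos: [0.4963, -0.0664, 0.1069]
ee_rot: [-1.167, 1.237, 1.167]
ft_force: [-5.1, -1.2, 2.6]
grip_width: 0.0001
```

step_arm(
  rows=[
    {"dr": [0, 0, 0], "linear": [4, -0.25, 0], "grip": -1},
    {"dr": [0, 0, 0], "linear": [8, -0.5, 0], "grip": -1},
    {"dr": [0, 0, 0], "linear": [12, -0.75, 0], "grip": -1},
    {"dr": [0, 0, 0], "linear": [16, -1, 0], "grip": -1},
    {"dr": [0, 0, 0], "linear": [20, -1.25, 0], "grip": -1},
    {"dr": [0, 0, 0], "linear": [22, -1.25, 0], "grip": -1},
    {"dr": [0, 0, 0], "linear": [22, -1.25, 0], "grip": -1},
  ],
)

```text
clock: 18.62
tool_pos: [0.5186, -0.0675, 0.1068]
ee_rot: [-1.167, 1.235, 1.166]
ft_force: [-1.7, -0.3, 0.3]
grip_width: 0.0002
```

step_arm(
  rows=[
    {"dr": [0, 0, 0], "linear": [2, 0, 0], "grip": -1},
    {"dr": [0, 0, 0], "linear": [4, -0.25, 0], "grip": -1},
    {"dr": [0, 0, 0], "linear": [6, -0.25, 0], "grip": -1},
    {"dr": [0, 0, 0], "linear": [6, -0.25, 0], "grip": -1},
  ],
)

```text
clock: 19.12
tool_pos: [0.5237, -0.0677, 0.1068]
ee_rot: [-1.165, 1.237, 1.168]
ft_force: [-6.4, -1.1, 3.7]
grip_width: 0.0
```

step_arm(
  rows=[
    {"dr": [0, 0, 0], "linear": [1, 0, 0], "grip": -1},
    {"dr": [0, 0, 0], "linear": [2, 0, 0], "grip": -1},
    {"dr": [0, 0, 0], "linear": [3, 0, 0], "grip": -1},
    {"dr": [0, 0, 0], "linear": [3, 0, 0], "grip": -1},
  ],
)

```text
clock: 19.62
tool_pos: [0.5242, -0.0677, 0.1067]
ee_rot: [-1.162, 1.243, 1.175]
ft_force: [-19.6, -2.0, 15.0]
grip_width: 0.0
```

step_arm(
  rows=[
    {"dr": [0, 0, 0], "linear": [1, 0, 0], "grip": -1},
    {"dr": [0, 0, 0], "linear": [1, 0, 0], "grip": -1},
  ],
)

```text
clock: 19.88
tool_pos: [0.5244, -0.0677, 0.1067]
ee_rot: [-1.16, 1.245, 1.177]
ft_force: [-24.6, -1.5, 18.8]
grip_width: 0.0002
```

step_arm(
  rows=[
    {"dr": [0, 0, 0], "linear": [-10, 0.5, 0], "grip": -1},
    {"dr": [0, 0, 0], "linear": [-30, 2, 0], "grip": -1},
    {"dr": [0, 0, 0], "linear": [-40, 2, 20], "grip": -1},
    {"dr": [0, 0, 0], "linear": [-45, 2, 70], "grip": -1},
    {"dr": [0, 0, 0], "linear": [-45, 2, 120], "grip": -1},
    {"dr": [0, 0, 0], "linear": [-45, 2, 170], "grip": -1},
    {"dr": [0, 0, 0], "linear": [-45, 2, 180], "grip": -1},
    {"dr": [0, 0, 0], "linear": [-45, 2, 180], "grip": -1},
  ],
)

```text
clock: 20.88
tool_pos: [0.4838, -0.0657, 0.2875]
ee_rot: [-1.168, 1.234, 1.165]
ft_force: [-1.0, -0.0, -0.7]
grip_width: 0.0004
```

```bash
cat > chk.py <<'E'
from fit import *
np.set_printoptions(precision=4,suppress=True)
q=np.array([.589,-.0418,-.058,-np.pi,-.053])
F=dict(cam_pivot=(.055,.065,.038),cam_post=(.093,.065,.06),port=(.042,-.058,.042),slide_rear=(-.053,-.03,.037),nozzle=(.05,-.058,.042),plug=None,squeeze_bottle=None,jar=None)
Z=dict(plug=.015,squeeze_bottle=0,jar=0)
for n in("scene","side","wrist"):
    if n=="wrist": s,p=wrist();print(s["clock"],s["tool_pos"],s["ft_force"])
    else: p=env.snapshot(n)
    save(p,n+"_end.png")
    for k,f in F.items():
        r=env.pinpoint(p,k)
        if r:
            x=atz(p,r[0]["location"],f[2] if f else Z[k])
            print(n,k,round(r[0]["p"],2),"world",x[:2],"fixture mm",((x-[q[0],q[1],0])@w(q,np.eye(3)).T*0 if 0 else (pts(q)[1].T@(x-[q[0],q[1],0]))[:2]*1000).round(1),"exp",f)
E
python3 chk.py
```

```text
scene cam_pivot 0.57 world [0.652  0.0157] fixture mm [59.6 61.1] exp (0.055, 0.065, 0.038)
scene port 0.83 world [ 0.6211 -0.1054] fixture mm [ 35.7 -61.7] exp (0.042, -0.058, 0.042)
scene slide_rear 0.72 world [ 0.5353 -0.065 ] fixture mm [-52.3 -26.3] exp (-0.053, -0.03, 0.037)
scene nozzle 0.7 world [ 0.6338 -0.0967] fixture mm [ 47.9 -52.2] exp (0.05, -0.058, 0.042)
scene plug 0.58 world [0.4619 0.055 ] fixture mm [-132.5   89.3] exp None
scene squeeze_bottle 0.86 world [0.5809 0.193 ] fixture mm [-21.7 234. ] exp None
scene jar 0.9 world [ 0.5801 -0.2663] fixture mm [   4.1 -224.6] exp None
side cam_pivot 0.87 world [0.6512 0.0171] fixture mm [58.7 62.4] exp (0.055, 0.065, 0.038)
side cam_post 0.87 world [0.6819 0.0058] fixture mm [89.9 52.9] exp (0.093, 0.065, 0.06)
side port 0.67 world [ 0.6254 -0.1054] fixture mm [ 40.  -61.4] exp (0.042, -0.058, 0.042)
side slide_rear 0.96 world [ 0.5366 -0.0684] fixture mm [-50.8 -29.6] exp (-0.053, -0.03, 0.037)
side nozzle 0.86 world [ 0.63   -0.1045] fixture mm [ 44.6 -60.2] exp (0.05, -0.058, 0.042)
side plug 0.72 world [0.4578 0.0431]
[... 155 characters left out ...]
fixture mm [  -6.4 -236.1] exp None
21.775 [ 0.4833 -0.0658  0.287 ] [-0.5169 -0.4893 -0.0389]
wrist cam_pivot 0.86 world [0.6478 0.0174] fixture mm [55.3 62.5] exp (0.055, 0.065, 0.038)
wrist port 0.62 world [ 0.6262 -0.1041] fixture mm [ 40.7 -60. ] exp (0.042, -0.058, 0.042)
wrist slide_rear 0.61 world [ 0.5357 -0.0694] fixture mm [-51.6 -30.6] exp (-0.053, -0.03, 0.037)
wrist nozzle 0.97 world [ 0.6367 -0.104 ] fixture mm [ 51.2 -59.4] exp (0.05, -0.058, 0.042)
wrist plug 0.93 world [0.4599 0.0496] fixture mm [-134.2   83.8] exp None
wrist squeeze_bottle 0.91 world [0.5853 0.1869] fixture mm [-16.9 228.2] exp None
wrist jar 0.56 world [ 0.5748 -0.2721] fixture mm [  -0.8 -230.8] exp None
```

step_arm(
  rows=[
    {"dr": [0, 0, -0.19], "linear": [20, 20, 12], "grip": -1},
    {"dr": [0, 0, -0.37], "linear": [40, 40, 12], "grip": -1},
    {"dr": [0, 0, -0.55], "linear": [60, 60, 12], "grip": -1},
    {"dr": [0, 0, -0.73], "linear": [85, 80, 12], "grip": -1},
    {"dr": [0, 0, -0.91], "linear": [110, 100, 12], "grip": -1},
    {"dr": [0, 0, -1.09], "linear": [135, 115, 12], "grip": -1},
    {"dr": [0, 0, -1.27], "linear": [160, 130, 12], "grip": -1},
    {"dr": [0, 0, -1.45], "linear": [175, 141, 12], "grip": -1},
    {"dr": [0, 0, -1.57], "linear": [175, 141, 12], "grip": -1},
    {"dr": [0, 0, -1.57], "linear": [175, 141, 12], "grip": -1},
  ],
)

```text
clock: 23.48
tool_pos: [0.6583, 0.0754, 0.2986]
ee_rot: [0.043, 1.571, -0.043]
ft_force: [-0.2, -0.3, 0.2]
grip_width: -0.0001
```

step_arm(
  rows=[
    {"dr": [0, 0, 0], "linear": [0, 0, 0], "grip": -1},
    {"dr": [0, 0, 0], "linear": [0, 0, 0], "grip": -1},
  ],
)

```text
clock: 23.72
tool_pos: [0.6581, 0.075, 0.299]
ee_rot: [0.044, 1.57, -0.044]
ft_force: [-0.5, -0.5, 0.5]
grip_width: -0.0001
```

```bash
cat > fin.py <<'E'
from h import *
np.set_printoptions(precision=4,suppress=True)
s,p=wrist();print(s["clock"],s["tool_pos"],s["ft_force"])
im=p["image"][:,:,::-1].copy();save(p,"fin.png")
an=lambda a,b:np.degrees(np.arctan2(*(b-a)[::-1]))
for k,z in(("cam_pivot",.038),("cam_post",.06)):
    r=env.pinpoint(p,k)
    if r: print(k,r[0]["p"],r[0]["location"],atz(p,r[0]["location"],z)[:2])
h=cv2.cvtColor(im,cv2.COLOR_BGR2HSV)
u0=proj(p,[[.648,.0185,.0425]])[0]
br=cv2.inRange(h,(10,110,80),(30,255,255))
for m,n in((br,"brass"),(cv2.inRange(h,(0,0,0),(180,255,48)),"dark")):
    N,L,st,ce=cv2.connectedComponentsWithStats(m)
    for i in range(1,N):
        if st[i,4]>12 and np.linalg.norm(ce[i]-u0)<60: print(n,st[i],ce[i].round(1))
r=env.silhouettes(p,"cam_post")
if r: print("sil",r[0]["p"],r[0]["bbox"],np.argwhere(r[0]["pixels"]).mean(0)[::-1])
b=None
for th in(-14,-10,-7,-5,-3,-1,1,4,8):   # predicted post silhouette centroid relative to bolt
    t=np.radians(th);c=np.array([.648,.0185])+.038*np.array([np.cos(t),np.sin(t)])
    A=np.linspace(0,6.28,40);P=np.vstack([np.c_[c[0]+.01*np.cos(A),c[1]+.01*np.sin(A),0*A+z] for z in(.038,.078)])
    H=cv2.convexHull(proj(p,P).astype(np.float32));M=cv2.moments(H);B=proj(p,[[.648,.0185,.0425]])[0]
    print(th,"post-bolt px",np.round([M["m10"]/M["m00"]-B[0],M["m01"]/M["m00"]-B[1]],1),"area",M["m00"],"toprow-bolt",round(H[:,0,1].min()-B[1],1),"bot",round(H[:,0,1].max()-B[1],1))
E
python3 fin.py
```

```text
23.725 [0.6581 0.075  0.299 ] [-0.5387 -0.5198  0.5427]
cam_pivot 0.94 [250.7, 206.5] [0.6486 0.0195]
cam_post 0.87 [279.0, 211.2] [0.6845 0.0205]
brass [245 202  12  12  95] [250.5 207.5]
dark [273 200  16  25 294] [280.4 212.2]
sil 0.7 [237.5, 178.7, 289.6, 227.5] [263.3554 204.4856]
-14 post-bolt px [29.4 10.9] area 400.7287046434358 toprow-bolt -3.4 bot 24.7
-10 post-bolt px [29.8  9. ] area 400.1721060220152 toprow-bolt -5.2 bot 22.8
-7 post-bolt px [30.   7.6] area 399.70275882887654 toprow-bolt -6.6 bot 21.4
-5 post-bolt px [30.1  6.7] area 399.36587045830674 toprow-bolt -7.5 bot 20.4
-3 post-bolt px [30.1  5.7] area 399.0092590714339 toprow-bolt -8.5 bot 19.4
-1 post-bolt px [30.1  4.7] area 398.6332041567657 toprow-bolt -9.4 bot 18.4
1 post-bolt px [30.1  3.8] area 398.2385013641324 toprow-bolt -10.3 bot 17.4
4 post-bolt px [30.   2.3] area 397.61119925789535 toprow-bolt -11.7 bot 15.9
8 post-bolt px [29.7  0.4] area 396.7125567176845 toprow-bolt -13.6 bot 14.0
```

```bash
python3 -c "
from workcell import env
print(env.job_done(),env.observe()['clock'])"
```

```text
the job is handed in; nothing more can be done
the job is handed in; nothing more can be done
```

I turned the cam clockwise to its low point by pushing its post with the shut fingertips. Only then did I push the slide forward to its stop. I backed the arm off and handed in the job at about 24 s of the 61 s allowed; it gave no verdict.

**Cam:** the post's bearing measured between -1° and -4.5°, depending on the method. Straight away from the slide is about -3.3° by the plate's edge, so the cam is within about 2° of low. I checked this again after the slide push.

**Slide:** the push stopped dead, with the force rising from 6 N to about 25 N over less than 1 mm. The rear face then measured 51 to 52 mm behind the fixture's origin; I expect 53 mm when fully home. The nozzle measured in line with the port, at or just inside its mouth.

**Bystanders and arm:** the bottle, jar and plug measured where they stood at the start, within the noise of the cameras. The gripper finished clear, with its fingertips about 226 mm above the bench. The wrist force read under 1 N at the last check.

**Checks that disagreed:**
- After the slide push, the side camera's network put the post at about -20°. I set that aside because the closer wrist camera view gave about -1° to -3°.
- The cameras disagreed by up to about 10 mm, and the model came out a few percent too large in the wrist view. The final positions therefore rest mainly on the wrist view and on contact.
- I had used all 12 picture views before the slide push, so the final checks are numbers only and I did not see the docked nozzle.

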